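# Line up the flip-top pots by height

## Robot

A 7-joint arm with a two-finger parallel gripper is mounted at the origin on the work surface. World frame = base frame: x ahead of the robot, y to its left, z up, the work surface at z = 0. Lengths are in m, angles in rad, forces in N, time in s.
With the tool pointing down it reaches from about 0.35 to 0.9 m from the base axis. Payload 19.9 kg.
Tool frame: the origin (TCP) lies between the finger pads; the fingertips stand 25 mm ahead of it and the grasp point (between the pads) lies 6 mm ahead of it (tip_reach is the distance from the TCP to the fingertips, in m); z points along the fingers, x is the direction in which the jaws open and shut, and the axes are right-handed (so a half turn about z gives the same grasp; the last joint's range is limited). The gripper opens to 85 mm and grips with 20 to 120 N. Pads are 22 mm wide; open, the fingers measure 114 mm over their backs; the gripper's body (76 mm by 85 mm) begins 54 mm behind the grasp point. The pads swing forward as they close: fully open they stand 13 mm farther back than shut.
Start: joints at [1.077, 0.417, -0.01, 1.614, 0.005, 1.111, -0.053], TCP at [0.273, -0.562, 0.256] pointing down, gripper open.
Joint ranges: [-2.81, 2.81], [-0.39, 2.02], [-1.27, 1.25], [0.06, 2.57], [-1.19, 4.33], [0.19, 2], [-2.82, 2.82]. Speed limits (rad/s): [1.89, 1.89, 2.39, 2.39, 3.01, 3.01, 3.01].

## Interface

Orientations are given as a 3x3 rotation matrix whose columns are the frame's x, y, z axes.
In Python, from workcell import sense, grab_frame, camera_info, job_done, tip_reach gives the robot as it stands.
- The arm moves only by the shell command python3 -m crank 'ROWS' [OPENING] [FORCE]. ROWS is JSON, a list of rows, each a list of 6 numbers: the shift along the tool's x, y, z in units of 50 mm (1.0 is 50 mm), then the turn, a rotation vector about the tool's x, y, z in units of 6 degrees (1.0 is 6 degrees). In form: [[x, y, z, ax, ay, az], ...]. A call has 1 to 8 rows; each row is the pose to reach, as a shift and turn from the pose commanded when the call began, along the tool's axes at that moment; what a row does not reach only later rows make up. A row lasts 1/10 s, in which the tool goes at most 50 mm and 8.59 degrees, less where a joint would pass 70% of its speed; a pose out of reach is approached as far as the arm can. A call with a gripper value outside its range is refused whole. OPENING is the opening, from 0 (shut) to 1 (fully open), set as the call begins (- or left out, the last holds). The fingers move at their own pace and stop on an object; FORCE is the grip in N (left out, the last holds). Time passes only in rows, so rows that repeat a pose let the fingers close. It gives the time, the measured TCP pose, the force and the opening at its end, in the units of the state.
- sense(): the state, without advancing time (a new reading comes with each control period).
- grab_frame(name): name is "scene" or "top"; returns the picture (480x640x3 uint8, red, green, blue); there is no depth.
- camera_info(name): a dict with "fx", "fy", "cx", "cy" (pixels), "rvec" (rotation vector, rad) and "tvec" (3), from world to camera coordinates, as OpenCV has them. Camera axes: x right, y down, z forward; pixel columns grow to the right and rows downward; lengths in m; the calibration is good to about 2 mm. A picture is of the moment at which its call begins. camera_info takes no time and is no camera call.
- job_done(): hands the job in, once; it reports no verdict.
The state is a dict: "time": time; "joint_positions": joint angles; "joint_velocities": joint speeds; "joint_torque": joint torques, N m; "ee_pos": TCP position; "orientation": TCP orientation; "ft_force": force on the tool from outside, world axes, zero at the start; "ft_torque": the same for the moment, N m; "gripper_width": finger opening in m.
Only numpy, scipy, OpenCV 4.12 (cv2) and the standard library are available. Lean on these libraries where they do the work, as an engineer would, in place of code of your own. Each camera call takes 0.05 s, during which the arm holds its last target.

## Task

Line up the four flip-top pots on the row of cork discs in order of height, one pot standing upright in the middle of each disc: the tallest on the end disc next to the blue spoon rest, down to the shortest on the end disc next to the sieve. Do not shift the spoon rest or the sieve.

Things in the scene. Friction and masses are not known exactly. Their poses are not given: they have to be found in the camera images.
- red_mid (a point): Round white plastic pot with a red flip-top lid, loose, 90 mm tall and 46 mm across, standing upright with its lid shut. The point is its centre, 45 mm above its underside; z is its upright axis. A small hinge and thumb tab stick out about 4 mm at the lid's rim. It weighs 0.07 to 0.2 kg.
- yellow_mid (a point): Round white plastic pot with a yellow flip-top lid, loose, 76 mm tall and 46 mm across, standing upright with its lid shut. The point is its centre, 38 mm above its underside; z is its upright axis. A small hinge and thumb tab stick out about 4 mm at the lid's rim. It weighs 0.07 to 0.2 kg.
- green_mid (a point): Round white plastic pot with a green flip-top lid, loose, 62 mm tall and 46 mm across, standing upright with its lid shut. The point is its centre, 31 mm above its underside; z is its upright axis. A small hinge and thumb tab stick out about 4 mm at the lid's rim. It weighs 0.07 to 0.2 kg.
- blue_mid (a point): Round white plastic pot with a blue flip-top lid, loose, 48 mm tall and 46 mm across, standing upright with its lid shut. The point is its centre, 24 mm above its underside; z is its upright axis. A small hinge and thumb tab stick out about 4 mm at the lid's rim. It weighs 0.07 to 0.2 kg.
- disc_a: Thin round cork disc, 62 mm across and 3 mm thick, fixed on the dark wooden board (365 x 85 mm, 8 mm thick) that carries the row of four alike, 92 mm apart: one end disc of the row (next to disc_b). The origin is the centre of its underside, 8 mm above the ledge; its top, on which a pot stands, is 11 mm above the ledge. Its y axis runs along the row.
- disc_b: Thin round cork disc, 62 mm across and 3 mm thick, fixed on the dark wooden board (365 x 85 mm, 8 mm thick) that carries the row of four alike, 92 mm apart: second disc, between disc_a and disc_c. The origin is the centre of its underside, 8 mm above the ledge; its top, on which a pot stands, is 11 mm above the ledge. Its y axis runs along the row.
- disc_c: Thin round cork disc, 62 mm across and 3 mm thick, fixed on the dark wooden board (365 x 85 mm, 8 mm thick) that carries the row of four alike, 92 mm apart: third disc, between disc_b and disc_d. The origin is the centre of its underside, 8 mm above the ledge; its top, on which a pot stands, is 11 mm above the ledge. Its y axis runs along the row.
- disc_d: Thin round cork disc, 62 mm across and 3 mm thick, fixed on the dark wooden board (365 x 85 mm, 8 mm thick) that carries the row of four alike, 92 mm apart: the other end disc of the row (next to disc_c). The origin is the centre of its underside, 8 mm above the ledge; its top, on which a pot stands, is 11 mm above the ledge. Its y axis runs along the row.
- spoon_rest: Blue ceramic spoon rest, a shallow round dish 86 mm across and 14 mm high with a 50 mm tongue (along its x axis), loose, lying beyond one end or the other of the row of discs, in line with it and about 105 mm from the centre of the end disc. The origin is under the dish's centre, on the ledge.
- sieve: Small aluminium sieve, round bowl 80 mm across and 34 mm high with a handle reaching 109 mm from the bowl's centre along its x axis, loose, mouth up, lying beyond the end of the row that the spoon rest is not at, about 105 mm from that end disc's centre. The origin is under the bowl's centre, on the ledge.

How it is judged:
By the outcome, as a careful person would: the job done as asked, in the order asked, and still so for the second after the job is handed in, with the robot touching nothing.
It also fails if it takes over 112 s, if anything falls off the work surface, if the arm or the gripper's body presses on something with over 40 N, if the wrist force passes 120 N, or if a joint passes its speed limit or range.

## Working session

There is one attempt and no reset: what is moved stays moved. The work goes in short steps, Python scripts to look and compute and a shell command to move; the robot and the scene stay as the last step left them, time stands still between calls to the robot, and variables do not carry over. Pictures are saved under pics/ and viewed, and the job is handed in when it is done.

```bash
mkdir -p pics; ls
python3 - <<'E'
from workcell import sense, grab_frame, camera_info, tip_reach
import cv2
print(sense(), tip_reach)
for n in("scene","top"):
    print(n,camera_info(n)); cv2.imwrite(f"pics/{n}0.png",grab_frame(n)[:,:,::-1])
E
```

```text
pics
{'time': 0.0, 'joint_positions': array([ 1.07649496,  0.41798399, -0.01034508,  1.61418067,  0.00471024,
        1.11068369, -0.05299084]), 'joint_velocities': array([-0.00116395, -0.00025739,  0.00260847,  0.000473  , -0.00109628,
       -0.00010885,  0.00229718]), 'joint_torque': array([ 2.29441584e-04, -8.64454579e+01,  6.78974558e-01, -4.34908390e+01,
        1.91777002e-02,  7.29442763e-03,  1.14634558e-04]), 'ee_pos': array([ 0.27330233, -0.56172435,  0.25565107]), 'orientation': array([[ 4.37540280e-01, -8.99198603e-01, -6.12984116e-04],
       [-8.99197973e-01, -4.37540701e-01,  1.06822322e-03],
       [-1.22875033e-03,  8.38033861e-05, -9.99999242e-01]]), 'ft_force': array([-0.12157644, -0.39587604, -0.07095613]), 'ft_torque': array([0.03771263, 0.00869136, 0.00518735]), 'gripper_width': 0.08565390579871747} 0.025
scene {'fx': 588.7765323203962, 'fy': 588.7765323203962, 'cx': 318.3606831375673, 'cy': 236.51925808244818, 'rvec': array([ 1.78781453,  2.03275121, -0.61259633]), 'tvec': array([ 0.07023567, -0.42690459,  1.59340054])}
top {'fx': 547.0527222037513, 'fy': 547.0527222037513, 'cx': 317.0305599447209, 'cy': 240.09324700156566, 'rvec': array([ 2.03897113, -2.18314409,  0.22709512]), 'tvec': array([0.04235139, 0.56624987, 0.93501292])}
```

View pics/scene0.png

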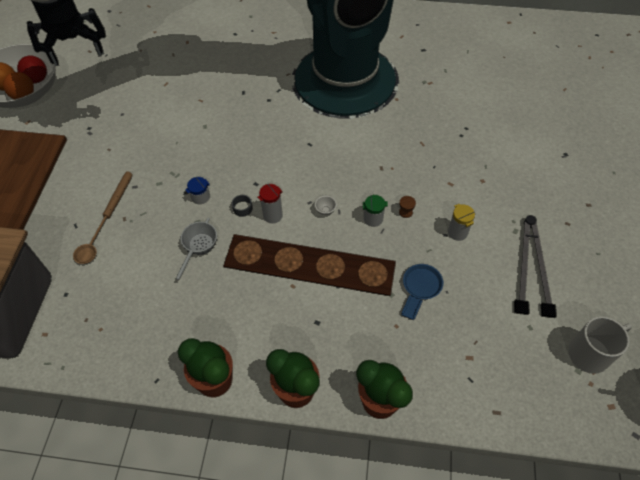

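View pics/top0.png

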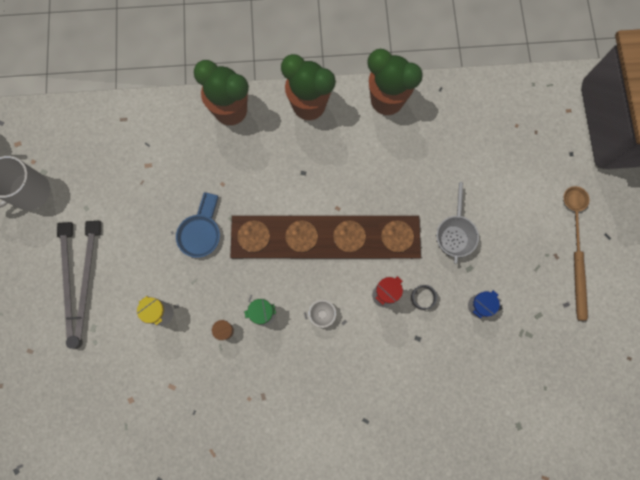

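The top view shows the discs at row 236 and columns 253 to 398. The spoon rest is at the left end (198,237) and the sieve at the right (458,238). The pots stand in front: yellow (151,310), green (261,311), red (390,290), blue (487,304). I'll enlarge it.

Run:
```python
import cv2
im=cv2.imread("pics/top0.png")
for i,(x,y) in enumerate([(120,190),(330,190)]):
    cv2.imwrite(f"pics/crop{i}.png",cv2.resize(im[y:y+150,x:x+200],None,fx=4,fy=4,interpolation=cv2.INTER_CUBIC))
```

```text
(no output)
```

View pics/crop0.png

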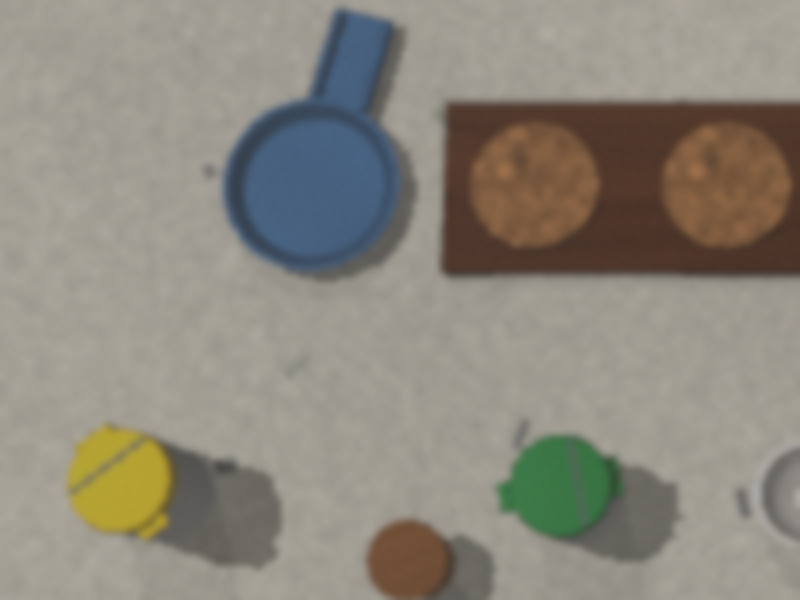

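View pics/crop1.png

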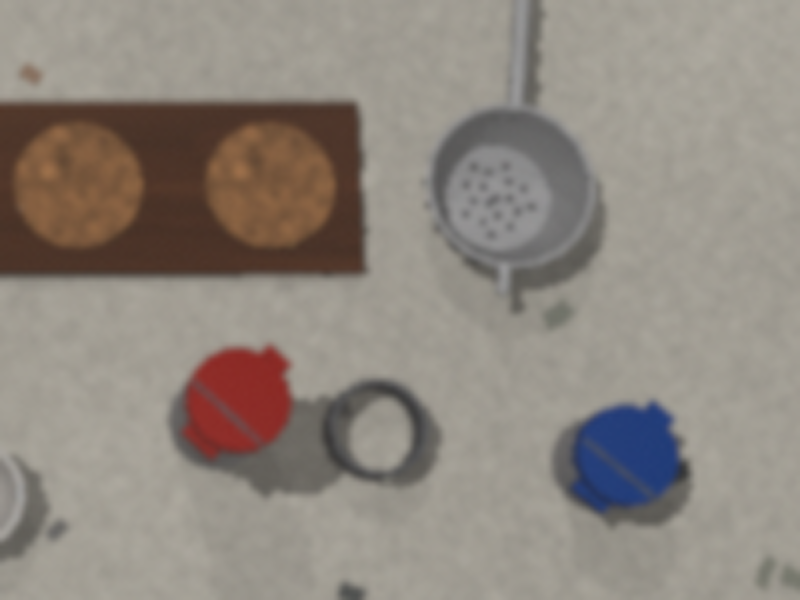

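```bash
cat > h.py <<'E'
import numpy as np, cv2
from workcell import sense, camera_info, grab_frame
def ray(name,u,v,z):
    c=camera_info(name);R,_=cv2.Rodrigues(c["rvec"]);t=c["tvec"]
    d=R.T@np.array([(u-c["cx"])/c["fx"],(v-c["cy"])/c["fy"],1]);o=-R.T@t
    return o+d*(z-o[2])/d[2]
def proj(name,p):
    c=camera_info(name);R,_=cv2.Rodrigues(c["rvec"]);q=R@np.asarray(p,float)+c["tvec"]
    return c["cx"]+c["fx"]*q[0]/q[2],c["cy"]+c["fy"]*q[1]/q[2]
def to(p,yaw=None,s=None):
    """tool-frame rows for moving TCP to p, vertical tool with jaw (x axis) yaw in world"""
    s=s or sense();R=s["orientation"];d=R.T@(np.asarray(p)-s["ee_pos"])
    if yaw is None: rv=np.zeros(3)
    else:
        best=None
        for k in(0,np.pi):
            x=np.array([np.cos(yaw+k),np.sin(yaw+k),0]);z=np.array([0,0,-1.]);G=np.c_[x,np.cross(z,x),z]
            rv=cv2.Rodrigues(R.T@G)[0].ravel()
            if best is None or np.linalg.norm(rv)<np.linalg.norm(best):best=rv
        rv=best
    return np.round(np.r_[d/.05,np.degrees(rv)/6],3)
E
python3 - <<'E'
from h import *
for n,u,v,z in [("yellow",150.1,309.9,.076),("green",260.1,311.4,.062),("red",389.6,289.9,.09),("blue",486.4,303.6,.048)]:
    p=ray("top",u,v,z); print(n,p.round(4),"base in scene",np.round(proj("scene",[p[0],p[1],z])), )
for u,v in[(253.6,236.1),(301.6,236.1),(349.6,236.1),(397.6,236.1)]:print(ray("top",u,v,.011).round(4),np.round(proj("scene",ray("top",u,v,.011))))
print("spoon",ray("top",198,236.5,.014),"sieve",ray("top",458.2,236.8,.034))
# tab dirs: pixel pairs
for n,a,b,z in[("yellow",(110,428),(155,528),.07),("green",(504,496),(616,474),.056),("red",(277,358),(202,441),.08),("blue",(658,414),(590,494),.042)]:
    o=(120,190) if n in("yellow","green") else (330,190)
    A=ray("top",o[0]+a[0]/4,o[1]+a[1]/4,z);B=ray("top",o[0]+b[0]/4,o[1]+b[1]/4,z);print(n,"tab axis deg",np.degrees(np.arctan2(B[1]-A[1],B[0]-A[0])))
s=sense();R=s["orientation"];print("jaw yaw",np.degrees(np.arctan2(R[1,0],R[0,0])))
E
```

```text
yellow [0.4602 0.3025 0.076 ] base in scene [463. 212.]
green [0.4458 0.1127 0.062 ] base in scene [374. 201.]
red [ 0.465  -0.1152  0.09  ] base in scene [269. 190.]
blue [ 0.4333 -0.2918  0.048 ] base in scene [197. 183.]
[0.5943 0.1236 0.011 ] [372. 272.]
[0.588 0.032 0.011] [330. 265.]
[ 0.5817 -0.0596  0.011 ] [288. 258.]
[ 0.5755 -0.1511  0.011 ] [247. 251.]
spoon [0.60015578 0.22923708 0.014     ] sieve [ 0.56152381 -0.26012711  0.034     ]
yellow tab axis deg -156.64507665513312
green tab axis deg -82.80621500201117
red tab axis deg 133.22785066674655
blue tab axis deg 133.6284139185498
jaw yaw -64.05548092561598
```

```bash
python3 -c "
from h import *
print(to([.4333,-.2918,.17],np.radians(43)));print(ray('top',424,298,.01),ray('top',222,330,.03))"
```

```text
[-3.4530e+00 -5.2400e+00  1.7180e+00  7.0000e-03  9.0000e-03  1.2157e+01]
[ 0.45437245 -0.1888066   0.01      ] [0.41980681 0.18636391 0.03      ]
```

```bash
cat > s.py <<'E'
import sys
from h import *
a=[float(x) for x in sys.argv[1:]]
s=sense();R=s["orientation"];np.set_printoptions(suppress=True,precision=3)
print("t",s["time"],"tcp",s["ee_pos"].round(4),"yaw",np.degrees(np.arctan2(R[1,0],R[0,0])).round(1),"tilt",np.degrees(np.arccos(-R[2,2])).round(2),"w",s["gripper_width"],"F",s["ft_force"],"q",s["joint_positions"])
if a: 
    best=None
    x=np.array([np.cos(np.radians(a[3])),np.sin(np.radians(a[3])),0]);z=np.array([0,0,-1.]);G=np.c_[x,np.cross(z,x),z]
    print(np.r_[(R.T@(np.array(a[:3])-s["ee_pos"]))/.05,np.degrees(cv2.Rodrigues(R.T@G)[0].ravel())/6].round(3))
E
python3 s.py .4333 -.2918 .17 5
```

```text
t 0.1 tcp [ 0.273 -0.562  0.256] yaw -64.1 tilt 0.06 w 0.08498867842245685 F [0.496 0.589 0.329] q [ 1.076  0.418 -0.01   1.614  0.005  1.111 -0.053]
[ -3.453  -5.24    1.718  -0.006   0.01  -11.509]
```

```bash
python3 -m crank '[[-3.45,-5.24,1.72,0,0,-11.5],[-3.45,-5.24,1.72,0,0,-11.5],[-3.45,-5.24,1.72,0,0,-11.5],[-3.45,-5.24,1.72,0,0,-11.5],[-3.45,-5.24,1.72,0,0,-11.5],[-3.45,-5.24,1.72,0,0,-11.5],[-3.45,-5.24,1.72,0,0,-11.5],[-3.45,-5.24,1.72,0,0,-11.5]]' 1 40; python3 s.py .4333 -.2918 .17 5
```

```text
time: 0.9
ee_pos: [0.4351, -0.2883, 0.1693]
orientation: [[0.996, 0.094, -0.001], [0.094, -0.996, 0.002], [-0.001, -0.002, -1.0]]
ft_force: [-0.2, -1.0, 0.2]
gripper_width: 0.0853
t 0.9 tcp [ 0.435 -0.288  0.169] yaw 5.4 tilt 0.12 w 0.08528537985835458 F [-0.22  -0.959  0.196] q [ 0.827  0.364 -0.36   1.938  0.163  0.869  0.476]
[-0.042  0.066 -0.014 -0.02   0.005  0.061]
```

```bash
python3 -m crank '[[0,0,0.5,0,0,0],[0,0,0.5,0,0,0],[0,0,0.5,0,0,0]]'; python3 s.py .4333 -.2918 .036 5
python3 - <<'E'
from h import *
cv2.imwrite("pics/b1.png",cv2.resize(grab_frame("scene")[130:260,120:300,::-1],None,fx=4,fy=4))
E
```

```text
time: 1.2
ee_pos: [0.4333, -0.2922, 0.1453]
orientation: [[0.997, 0.081, -0.001], [0.081, -0.997, 0.001], [-0.001, -0.001, -1.0]]
ft_force: [0.2, -0.7, 0.0]
gripper_width: 0.0853
t 1.2 tcp [ 0.433 -0.292  0.145] yaw 4.6 tilt 0.07 w 0.0852944397387103 F [ 0.186 -0.714  0.034] q [ 0.822  0.399 -0.347  1.954  0.182  0.819  0.456]
[ 0.003 -0.006  2.186 -0.008  0.009 -0.059]
```

View pics/b1.png

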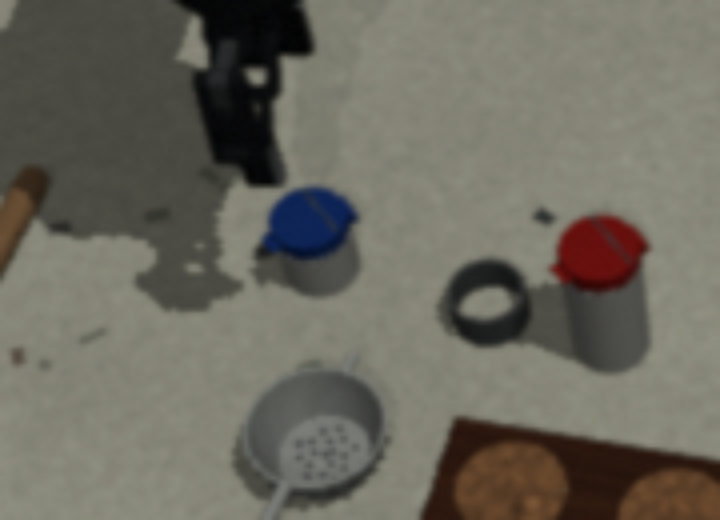

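The open gripper is at crop (240,110), and the blue pot stands below it at (315,220). That's what I'd expect from above. Descending and gripping.

```bash
python3 -m crank '[[0,0,0.7,0,0,0],[0,0,1.4,0,0,0],[0,0,1.9,0,0,0],[0,0,2.17,0,0,0],[0,0,2.17,0,0,0],[0,0,2.17,0,0,0]]' && python3 -m crank '[[0,0,0,0,0,0],[0,0,0,0,0,0],[0,0,0,0,0,0],[0,0,0,0,0,0],[0,0,0,0,0,0],[0,0,0,0,0,0]]' 0 40; python3 s.py .5755 -.1511 .17 -4
```

```text
time: 1.85
ee_pos: [0.4342, -0.2926, 0.0379]
orientation: [[0.997, 0.082, 0.001], [0.082, -0.997, -0.001], [0.001, 0.001, -1.0]]
ft_force: [0.5, -0.4, -0.3]
gripper_width: 0.0854
time: 2.45
ee_pos: [0.4339, -0.2926, 0.0377]
orientation: [[0.997, 0.082, 0.001], [0.082, -0.997, -0.001], [0.001, 0.001, -1.0]]
ft_force: [-3.0, 2.6, 13.1]
gripper_width: 0.0452
t 2.45 tcp [ 0.434 -0.293  0.038] yaw 4.7 tilt 0.06 w 0.04518362580996984 F [-3.004  2.584 13.103] q [ 0.767  0.576 -0.286  1.998  0.275  0.602  0.379]
[ 3.056 -2.586 -2.646  0.008 -0.007  1.449]
```

```bash
python3 -m crank '[[0,0,-0.5,0,0,0],[0,0,-1.2,0,0,0],[0,0,-2,0,0,0],[0.5,-0.4,-2.64,0,0,0.3],[1.2,-1,-2.64,0,0,0.8],[2,-1.7,-2.64,0,0,1.2],[2.7,-2.3,-2.64,0,0,1.45],[3.05,-2.59,-2.64,0,0,1.45]]'; python3 s.py .5755 -.1511 .05 -4;python3 - <<'E'
from h import *
cv2.imwrite("pics/b2.png",cv2.resize(grab_frame("scene")[130:280,150:350,::-1],None,fx=4,fy=4))
E
```

```text
time: 3.25
ee_pos: [0.5774, -0.1464, 0.1693]
orientation: [[0.998, -0.067, 0.001], [-0.067, -0.998, 0.001], [0.001, -0.001, -1.0]]
ft_force: [-0.0, -0.1, -0.2]
gripper_width: 0.0454
t 3.25 tcp [ 0.577 -0.146  0.169] yaw -3.8 tilt 0.11 w 0.04535258842270468 F [-0.036 -0.091 -0.231] q [ 0.481  0.485 -0.368  1.758  0.208  0.936 -0.04 ]
[-0.034  0.099  2.386 -0.013 -0.013  0.028]
```

View pics/b2.png

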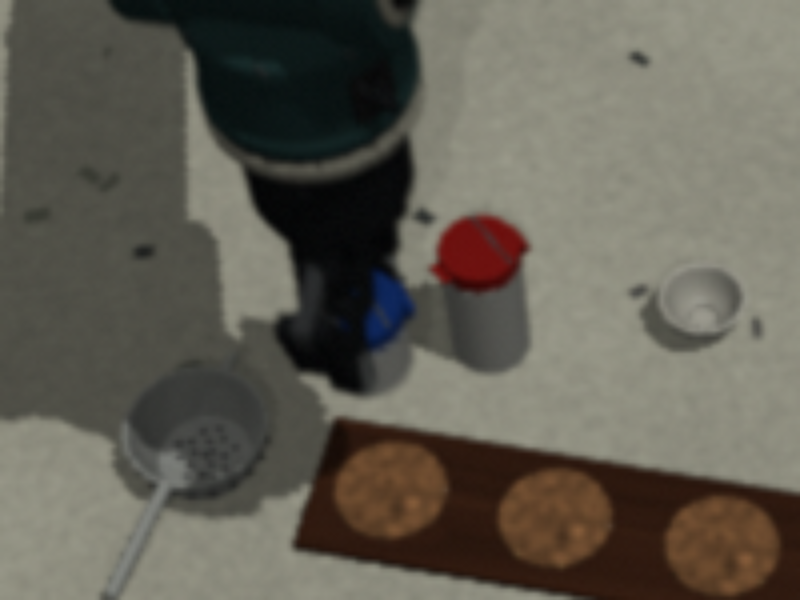

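Blue is held upright (crop 380,330). Lowering onto the sieve-end disc.

```bash
python3 -m crank '[[0,0,0.5,0,0,0],[0,0,1.2,0,0,0],[0,0,1.8,0,0,0],[0,0,2.2,0,0,0],[0,0,2.3,0,0,0],[0,0,2.36,0,0,0],[0,0,2.36,0,0,0]]'; python3 s.py .5755 -.1511 .0485 -4
```

```text
time: 4.0
ee_pos: [0.5753, -0.1508, 0.0516]
orientation: [[0.998, -0.07, 0.001], [-0.07, -0.998, -0.0], [0.001, 0.0, -1.0]]
ft_force: [-0.8, -0.8, -0.1]
gripper_width: 0.0451
t 4.0 tcp [ 0.575 -0.151  0.052] yaw -4.0 tilt 0.05 w 0.0450842206790097 F [-0.834 -0.77  -0.079] q [ 0.444  0.647 -0.314  1.815  0.286  0.723 -0.096]
[ 0.003  0.005  0.062  0.002 -0.009 -0.001]
```

```bash
python3 -m crank '[[0,0,0.05,0,0,0],[0,0,0.06,0,0,0],[0,0,0.06,0,0,0]]'; python3 -m crank '[[0,0,0,0,0,0],[0,0,0,0,0,0],[0,0,0,0,0,0],[0,0,0,0,0,0],[0,0,0,0,0,0]]' 1; python3 s.py
```

```text
time: 4.3
ee_pos: [0.5755, -0.1509, 0.0488]
orientation: [[0.998, -0.07, 0.001], [-0.07, -0.998, -0.001], [0.001, 0.0, -1.0]]
ft_force: [-1.2, -0.3, 6.1]
gripper_width: 0.0452
time: 4.8
ee_pos: [0.5749, -0.1507, 0.0478]
orientation: [[0.998, -0.07, -0.0], [-0.07, -0.998, 0.0], [-0.0, -0.0, -1.0]]
ft_force: [-0.1, 1.0, -0.0]
gripper_width: 0.0851
t 4.8 tcp [ 0.575 -0.151  0.048] yaw -4.0 tilt 0.01 w 0.08513347923924937 F [-0.057  1.013 -0.026] q [ 0.443  0.653 -0.312  1.816  0.288  0.717 -0.098]
```

```bash
python3 -m crank '[[0,0,-0.6,0,0,0],[0,0,-1.4,0,0,0],[0,0,-2.2,0,0,0],[0,0,-2.6,0,0,0],[0,0,-2.6,0,0,0]]';python3 s.py .465 -.1152 .17 5
python3 - <<'E'
from h import *
cv2.imwrite("pics/b3.png",cv2.resize(grab_frame("top")[190:340,330:530,::-1],None,fx=4,fy=4))
E
```

```text
time: 5.3
ee_pos: [0.5762, -0.1509, 0.1809]
orientation: [[0.998, -0.07, 0.005], [-0.07, -0.998, -0.001], [0.005, 0.001, -1.0]]
ft_force: [0.1, -0.6, -0.2]
gripper_width: 0.0855
t 5.3 tcp [ 0.576 -0.151  0.181] yaw -4.0 tilt 0.27 w 0.0855337317169492 F [ 0.08  -0.643 -0.225] q [ 0.491  0.47  -0.372  1.752  0.204  0.954 -0.032]
[-2.27  -0.558  0.208  0.013 -0.043 -1.501]
```

View pics/b3.png

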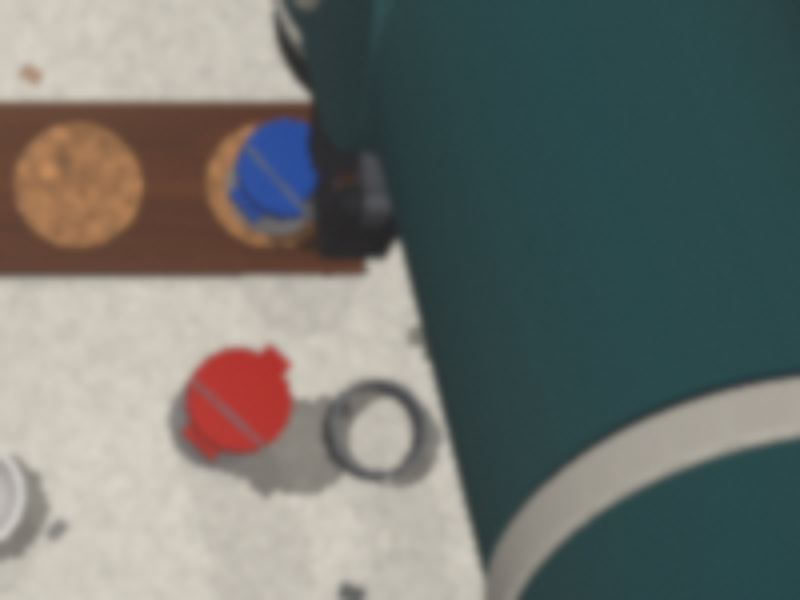

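Blue stands on its disc (lid centre about (285,168) in the crop, as perspective predicts). Red next.

```bash
python3 -m crank '[[-0.8,-0.2,0,0,0,-0.5],[-1.7,-0.4,0,0,0,-1.2],[-2.27,-0.56,0,0,0,-1.5],[-2.27,-0.56,0.2,0,0,-1.5],[-2.27,-0.56,0.2,0,0,-1.5],[-2.27,-0.56,0.2,0,0,-1.5]]';python3 s.py .465 -.1152 .06 5
python3 - <<'E'
from h import *
print(proj("top",[.5755,-.1511,.059]))
E
```

```text
time: 5.95
ee_pos: [0.4641, -0.115, 0.1673]
orientation: [[0.996, 0.087, -0.001], [0.087, -0.996, 0.001], [-0.001, -0.001, -1.0]]
ft_force: [-0.2, 0.7, 0.6]
gripper_width: 0.0853
t 5.95 tcp [ 0.464 -0.115  0.167] yaw 5.0 tilt 0.05 w 0.08533760647024566 F [-0.221  0.693  0.637] q [ 0.559  0.302 -0.439  2.041  0.171  0.834  0.109]
[ 0.019  0.007  2.147 -0.007  0.006 -0.005]
(np.float64(401.2824468396248), np.float64(230.402990734153))
```

```bash
python3 -m crank '[[0.02,0,0.7,0,0,0],[0.02,0,1.4,0,0,0],[0.02,0,1.9,0,0,0],[0.02,0,2.12,0,0,0],[0.02,0,2.12,0,0,0],[0.02,0,2.12,0,0,0]]' && python3 -m crank '[[0,0,0,0,0,0],[0,0,0,0,0,0],[0,0,0,0,0,0],[0,0,0,0,0,0],[0,0,0,0,0,0],[0,0,0,0,0,0]]' 0 40; python3 s.py .5943 .1236 .17 -4
```

```text
time: 6.55
ee_pos: [0.4654, -0.1148, 0.0625]
orientation: [[0.996, 0.087, 0.001], [0.087, -0.996, -0.0], [0.001, 0.0, -1.0]]
ft_force: [-0.6, 0.3, 0.2]
gripper_width: 0.0861
time: 7.15
ee_pos: [0.4652, -0.1149, 0.0626]
orientation: [[0.996, 0.087, 0.001], [0.087, -0.996, -0.0], [0.001, 0.001, -1.0]]
ft_force: [0.3, -0.2, 9.1]
gripper_width: 0.0454
t 7.15 tcp [ 0.465 -0.115  0.063] yaw 5.0 tilt 0.08 w 0.045351647177603246 F [ 0.296 -0.23   9.081] q [ 0.489  0.484 -0.37   2.097  0.299  0.609 -0.002]
[ 2.99  -4.527 -2.148  0.005 -0.012  1.498]
```

```bash
python3 -m crank '[[0,0,-0.5,0,0,0],[0,0,-1.2,0,0,0],[0,0,-1.8,0,0,0],[0.4,-0.6,-2.14,0,0,0.3],[0.9,-1.4,-2.14,0,0,0.8],[1.4,-2.2,-2.14,0,0,1.2],[2,-3,-2.14,0,0,1.5],[2.4,-3.7,-2.14,0,0,1.5]]'; python3 s.py .5943 .1236 .17 -4
```

```text
time: 7.95
ee_pos: [0.5692, 0.0823, 0.1692]
orientation: [[0.998, -0.071, 0.001], [-0.071, -0.998, 0.0], [0.001, -0.0, -1.0]]
ft_force: [-0.8, -0.6, -1.8]
gripper_width: 0.0451
t 7.95 tcp [0.569 0.082 0.169] yaw -4.0 tilt 0.05 w 0.04513952735039818 F [-0.811 -0.573 -1.799] q [ 0.162  0.465 -0.458  1.808  0.251  0.925 -0.476]
[ 0.443 -0.859 -0.016 -0.004 -0.008 -0.008]
```

```bash
python3 -m crank '[[0.2,-0.4,0,0,0,0],[0.4,-0.8,0,0,0,0],[0.45,-0.91,0,0,0,0],[0.45,-0.91,0,0,0,0],[0.45,-0.91,0,0,0,0]]'; python3 s.py .5943 .1236 .075 -4;python3 - <<'E'
from h import *
cv2.imwrite("pics/r2.png",cv2.resize(grab_frame("scene")[130:330,230:480,::-1],None,fx=3,fy=3))
E
```

```text
time: 8.45
ee_pos: [0.5933, 0.1228, 0.1687]
orientation: [[0.998, -0.07, -0.0], [-0.07, -0.998, -0.001], [-0.0, 0.001, -1.0]]
ft_force: [-1.0, -1.0, -1.9]
gripper_width: 0.0452
t 8.45 tcp [0.593 0.123 0.169] yaw -4.0 tilt 0.04 w 0.045223013353563435 F [-0.986 -0.986 -1.931] q [ 0.088  0.518 -0.455  1.728  0.269  0.959 -0.542]
[ 0.019 -0.018  1.874  0.005  0.004 -0.007]
```

View pics/r2.png

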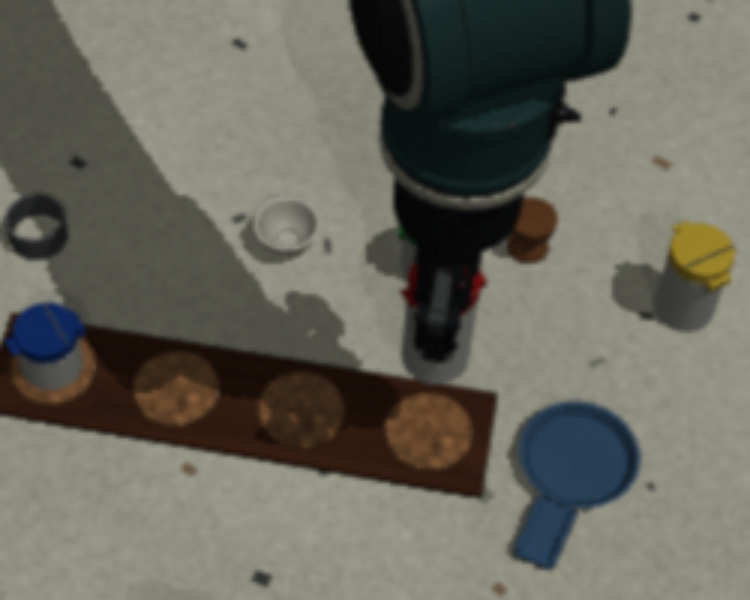

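Red is held upright at crop (440,340). Lowering.

```bash
python3 -m crank '[[0.01,-0.01,0.5,0,0,0],[0.01,-0.01,1.1,0,0,0],[0.01,-0.01,1.5,0,0,0],[0.01,-0.01,1.75,0,0,0],[0.01,-0.01,1.86,0,0,0],[0.01,-0.01,1.86,0,0,0],[0.01,-0.01,1.86,0,0,0]]'; python3 s.py .5943 .1236 .0736 -4
```

```text
time: 9.2
ee_pos: [0.5947, 0.1243, 0.0767]
orientation: [[0.998, -0.07, 0.001], [-0.07, -0.998, 0.0], [0.001, -0.0, -1.0]]
ft_force: [-0.0, 0.1, -1.6]
gripper_width: 0.0451
t 9.2 tcp [0.595 0.124 0.077] yaw -4.0 tilt 0.07 w 0.04512080702347628 F [-0.023  0.146 -1.561] q [ 0.05   0.641 -0.409  1.773  0.339  0.797 -0.596]
[-0.007  0.014  0.062 -0.003 -0.011 -0.002]
```

```bash
python3 -m crank '[[0,0.01,0.05,0,0,0],[0,0.01,0.06,0,0,0],[0,0.01,0.06,0,0,0]]'; python3 -m crank '[[0,0,0,0,0,0],[0,0,0,0,0,0],[0,0,0,0,0,0],[0,0,0,0,0,0],[0,0,0,0,0,0]]' 1;  python3 -m crank '[[0,0,-0.3,0,0,0],[0,0,-0.8,0,0,0],[0,0,-1.5,0,0,0],[0,0,-2.2,0,0,0],[0,0,-2.2,0,0,0]]';python3 s.py .4458 .1127 .18 5
```

```text
time: 9.5
ee_pos: [0.5947, 0.1238, 0.0736]
orientation: [[0.998, -0.07, 0.001], [-0.07, -0.998, 0.0], [0.001, -0.0, -1.0]]
ft_force: [-1.0, -0.6, 5.5]
gripper_width: 0.0455
time: 10.0
ee_pos: [0.5942, 0.1238, 0.0727]
orientation: [[0.998, -0.07, -0.0], [-0.07, -0.998, 0.0], [-0.0, -0.0, -1.0]]
ft_force: [0.3, -0.1, 0.2]
gripper_width: 0.0853
time: 10.5
ee_pos: [0.5961, 0.1246, 0.1885]
orientation: [[0.998, -0.07, 0.007], [-0.07, -0.998, 0.001], [0.007, -0.002, -1.0]]
ft_force: [0.8, 0.1, 0.1]
gripper_width: 0.0854
t 10.5 tcp [0.596 0.125 0.189] yaw -4.0 tilt 0.41 w 0.08542428462278237 F [0.809 0.144 0.144] q [ 0.094  0.496 -0.465  1.711  0.26   0.988 -0.534]
[-2.984  0.447  0.148 -0.013 -0.068 -1.499]
```

```bash
python3 -m crank '[[-0.8,0.1,0,0,0,-0.5],[-1.7,0.2,0,0,0,-1.2],[-2.5,0.4,0,0,0,-1.5],[-2.96,0.43,0.2,0,0,-1.5],[-2.96,0.43,0.2,0,0,-1.5],[-2.96,0.43,0.2,0,0,-1.5]]';python3 s.py .4458 .1127 .04 5
python3 - <<'E'
from h import *
cv2.imwrite("pics/r3.png",cv2.resize(grab_frame("top")[190:340,230:430,::-1],None,fx=4,fy=4))
print(proj("top",[.5943,.1236,.101]),proj("top",[.5943,.1236,.011]))
E
```

```text
time: 11.1
ee_pos: [0.4453, 0.1126, 0.1735]
orientation: [[0.996, 0.087, 0.001], [0.087, -0.996, -0.0], [0.001, 0.0, -1.0]]
ft_force: [0.2, 0.9, -0.3]
gripper_width: 0.085
t 11.1 tcp [0.445 0.113 0.173] yaw 5.0 tilt 0.06 w 0.0849861828991301 F [ 0.161  0.945 -0.345] q [ 0.176  0.274 -0.557  2.077  0.194  0.839 -0.407]
[ 0.008 -0.001  2.669  0.003 -0.009  0.   ]
(np.float64(247.63348249155095), np.float64(225.03767054094214)) (np.float64(253.61898410606545), np.float64(236.1214425901316))
```

View pics/r3.png

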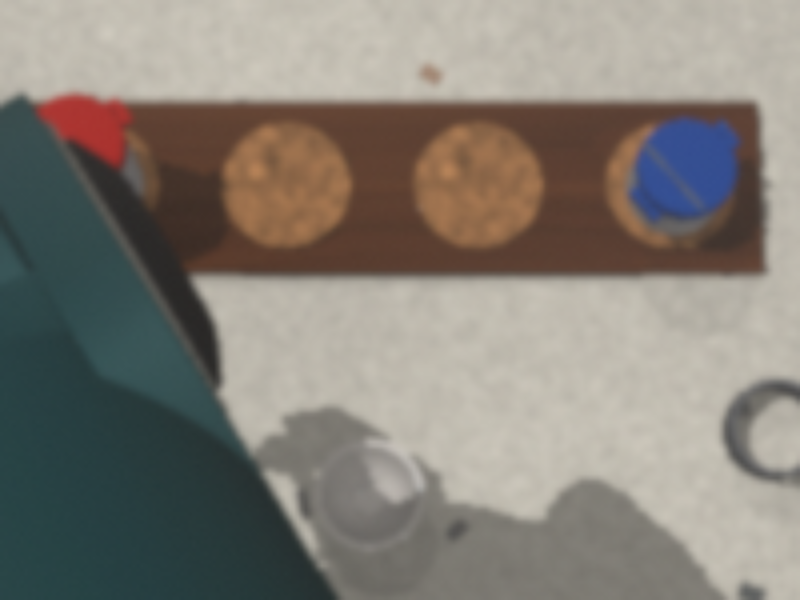

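Blue's lid (688,167) lies about 3 mm from prediction, so I'll check it again at the end. Now grasping green.

```bash
python3 -m crank '[[0.01,0,0.7,0,0,0],[0.01,0,1.5,0,0,0],[0.01,0,2.2,0,0,0],[0.01,0,2.55,0,0,0],[0.01,0,2.63,0,0,0],[0.01,0,2.63,0,0,0],[0.01,0,2.63,0,0,0]]' && python3 -m crank '[[0,0,0,0,0,0],[0,0,0,0,0,0],[0,0,0,0,0,0],[0,0,0,0,0,0],[0,0,0,0,0,0],[0,0,0,0,0,0]]' 0 40; python3 s.py .5817 -.0596 .17 -4
```

```text
time: 11.85
ee_pos: [0.4464, 0.113, 0.0423]
orientation: [[0.996, 0.087, 0.001], [0.087, -0.996, 0.0], [0.001, -0.0, -1.0]]
ft_force: [-1.0, -1.0, 0.4]
gripper_width: 0.0856
time: 12.45
ee_pos: [0.446, 0.1127, 0.042]
orientation: [[0.996, 0.087, 0.001], [0.087, -0.996, -0.0], [0.001, 0.0, -1.0]]
ft_force: [-1.0, -0.9, 12.4]
gripper_width: 0.045
t 12.45 tcp [0.446 0.113 0.042] yaw 5.0 tilt 0.06 w 0.04504185166926843 F [-1.009 -0.889 12.446] q [ 0.056  0.514 -0.436  2.145  0.402  0.559 -0.589]
[ 2.406  3.669 -2.557  0.001 -0.011  1.498]
```

```bash
python3 -m crank '[[0,0,-0.5,0,0,0],[0,0,-1.2,0,0,0],[0,0,-2,0,0,0],[0.3,0.5,-2.55,0,0,0.3],[0.8,1.2,-2.55,0,0,0.8],[1.3,2,-2.55,0,0,1.2],[1.8,2.8,-2.55,0,0,1.5],[2.41,3.67,-2.55,0,0,1.5]]';python3 -m crank '[[0,0,0,0,0,0],[0,0,0,0,0,0],[0,0,0,0,0,0]]'; python3 s.py .5817 -.0596 .053 -4;python3 - <<'E'
from h import *
cv2.imwrite("pics/g2.png",cv2.resize(grab_frame("scene")[130:330,200:450,::-1],None,fx=3,fy=3))
E
```

```text
time: 13.25
ee_pos: [0.5802, -0.059, 0.1691]
orientation: [[0.997, -0.071, 0.0], [-0.071, -0.997, -0.0], [0.0, 0.0, -1.0]]
ft_force: [0.1, 1.8, 0.4]
gripper_width: 0.0453
time: 13.55
ee_pos: [0.5791, -0.0563, 0.1687]
orientation: [[0.998, -0.069, -0.001], [-0.069, -0.998, 0.0], [-0.001, -0.0, -1.0]]
ft_force: [0.2, 0.1, -1.7]
gripper_width: 0.0451
t 13.55 tcp [ 0.579 -0.056  0.169] yaw -3.9 tilt 0.04 w 0.04513473340726343 F [ 0.216  0.069 -1.697] q [ 0.38   0.473 -0.432  1.791  0.24   0.93  -0.223]
[ 0.059  0.063  2.315 -0.004  0.005  0.01 ]
```

View pics/g2.png

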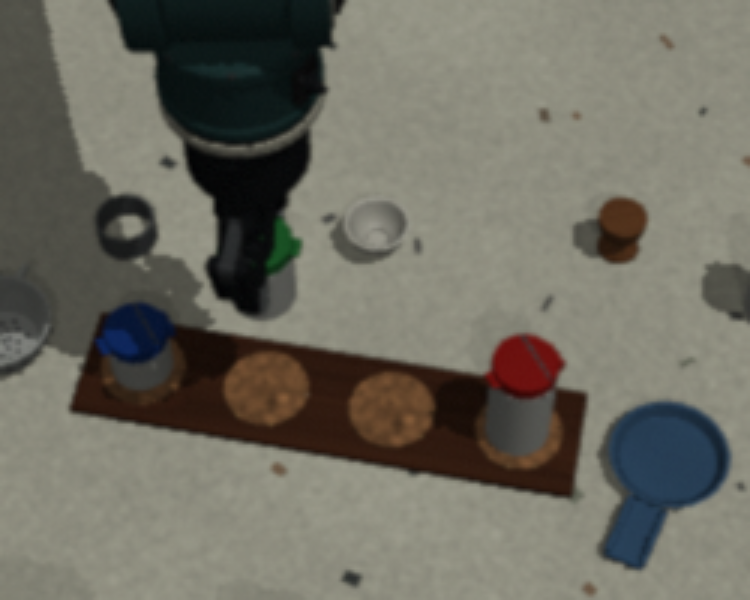

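Green is held upright (265,280), red is in place on its disc (520,400), and blue is at (140,350).

```bash
python3 -m crank '[[0.06,0.06,0.3,0,0,0],[0.06,0.06,0.9,0,0,0],[0.06,0.06,1.6,0,0,0],[0.06,0.06,2.1,0,0,0],[0.06,0.06,2.26,0,0,0],[0.06,0.06,2.26,0,0,0],[0.06,0.06,2.26,0,0,0]]'; python3 s.py .5817 -.0596 .053 -4
```

```text
time: 14.3
ee_pos: [0.5826, -0.0601, 0.0562]
orientation: [[0.998, -0.069, 0.001], [-0.069, -0.998, 0.0], [0.001, -0.0, -1.0]]
ft_force: [0.3, 0.2, -1.3]
gripper_width: 0.0453
t 14.3 tcp [ 0.583 -0.06   0.056] yaw -4.0 tilt 0.03 w 0.045299812931093884 F [ 0.346  0.186 -1.316] q [ 0.335  0.637 -0.371  1.836  0.329  0.729 -0.287]
[-0.019 -0.008  0.064 -0.002 -0.005  0.005]
```

Then release, rise, and head for yellow.

```bash
python3 -m crank '[[-0.01,-0.01,0.05,0,0,0],[-0.01,-0.01,0.06,0,0,0],[-0.01,-0.01,0.06,0,0,0]]'; python3 -m crank '[[0,0,0,0,0,0],[0,0,0,0,0,0],[0,0,0,0,0,0],[0,0,0,0,0,0],[0,0,0,0,0,0]]' 1;  python3 -m crank '[[0,0,-0.3,0,0,0],[0,0,-0.8,0,0,0],[0,0,-1.5,0,0,0],[0,0,-2.2,0,0,0],[0,0,-2.7,0,0,0],[0,0,-2.7,0,0,0],[0,0,-2.7,0,0,0]]';python3 s.py .4602 .3025 .19 -50;python3 - <<'E'
from h import *
cv2.imwrite("pics/g3.png",cv2.resize(grab_frame("top")[190:340,230:430,::-1],None,fx=4,fy=4))
E
```

```text
time: 14.6
ee_pos: [0.582, -0.0599, 0.053]
orientation: [[0.998, -0.07, 0.0], [-0.07, -0.998, -0.0], [0.0, 0.0, -1.0]]
ft_force: [-0.1, 0.2, -0.9]
gripper_width: 0.0452
time: 15.1
ee_pos: [0.5819, -0.0599, 0.0528]
orientation: [[0.998, -0.07, 0.0], [-0.07, -0.998, 0.0], [0.0, -0.0, -1.0]]
ft_force: [0.1, -0.2, 0.4]
gripper_width: 0.0855
time: 15.8
ee_pos: [0.582, -0.0599, 0.1889]
orientation: [[0.998, -0.07, 0.001], [-0.07, -0.998, -0.0], [0.001, 0.0, -1.0]]
ft_force: [0.3, -0.2, -0.2]
gripper_width: 0.0854
t 15.8 tcp [ 0.582 -0.06   0.189] yaw -4.0 tilt 0.08 w 0.08537274890558488 F [ 0.268 -0.216 -0.198] q [ 0.392  0.453 -0.44   1.768  0.229  0.969 -0.209]
[-2.936 -7.061 -0.028 -0.003 -0.014  7.666]
```

View pics/g3.png

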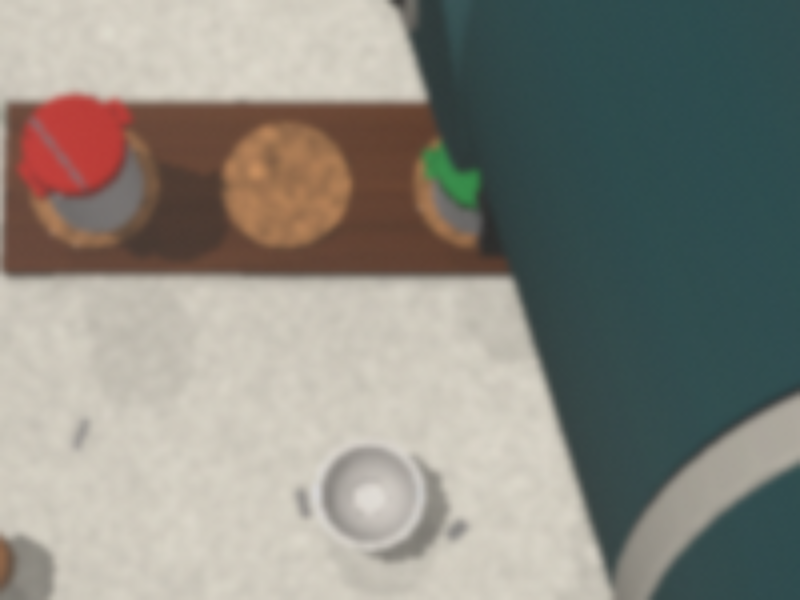

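```bash
python3 -m crank '[[-0.3,-0.7,0,0,0,0.7],[-0.6,-1.5,0,0,0,1.6],[-1,-2.3,0,0,0,2.6],[-1.3,-3.2,0,0,0,3.6],[-1.7,-4.1,0,0,0,4.6],[-2.1,-5,0,0,0,5.6],[-2.5,-5.9,0,0,0,6.6],[-2.8,-6.7,0,0,0,7.6]]'; python3 -m crank '[[0,0,0.1,0,0,0],[0,0,0.2,0,0,0],[0,0,0.2,0,0,0],[0,0,0.2,0,0,0]]'; python3 s.py .4602 .3025 .05 -50
python3 - <<'E'
from h import *
cv2.imwrite("pics/y1.png",cv2.resize(grab_frame("scene")[130:330,230:480,::-1],None,fx=3,fy=3))
E
```

```text
time: 16.65
ee_pos: [0.4638, 0.2861, 0.1871]
orientation: [[0.646, -0.764, -0.001], [-0.764, -0.646, -0.0], [-0.001, 0.001, -1.0]]
ft_force: [0.8, -0.3, -0.5]
gripper_width: 0.0857
time: 17.05
ee_pos: [0.466, 0.2828, 0.1774]
orientation: [[0.647, -0.762, -0.001], [-0.762, -0.647, -0.001], [0.0, 0.001, -1.0]]
ft_force: [-0.3, -0.2, 0.3]
gripper_width: 0.0854
t 17.05 tcp [0.466 0.283 0.177] yaw -49.7 tilt 0.06 w 0.08544866885469644 F [-0.267 -0.171  0.28 ] q [-0.271  0.397 -0.407  1.876  0.195  0.909 -1.637]
[-0.376 -0.169  2.548  0.009 -0.     0.053]
```

View pics/y1.png

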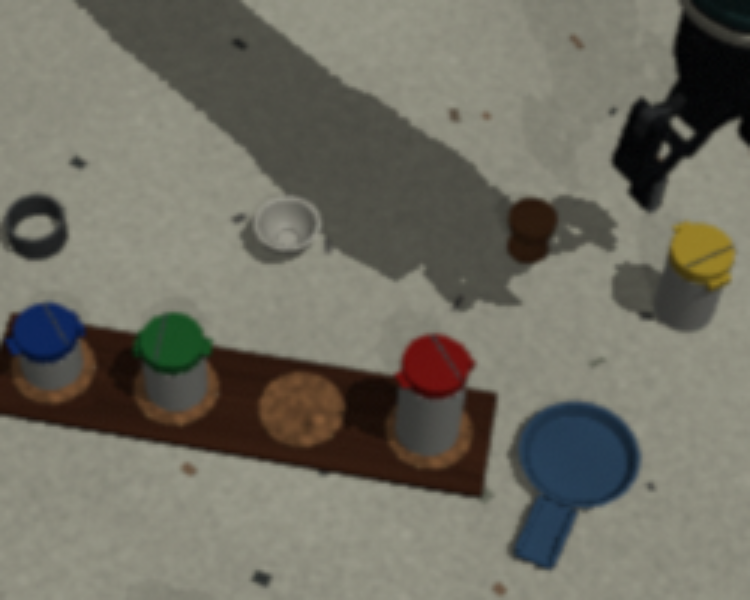

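Three pots are in place: blue (48,345), green (173,360), red (435,400). Moving over yellow and down.

```bash
python3 -m crank '[[-0.38,-0.17,0,0,0,0],[-0.38,-0.17,0.2,0,0,0],[-0.38,-0.17,0.9,0,0,0],[-0.38,-0.17,1.6,0,0,0],[-0.38,-0.17,2.2,0,0,0],[-0.38,-0.17,2.5,0,0,0],[-0.38,-0.17,2.5,0,0,0],[-0.38,-0.17,2.5,0,0,0]]' && python3 s.py .4602 .3025 .05 -50; python3 -m crank '[[0,0,0,0,0,0],[0,0,0,0,0,0],[0,0,0,0,0,0],[0,0,0,0,0,0],[0,0,0,0,0,0],[0,0,0,0,0,0]]' 0 40; python3 s.py .588 .032 .18 -4
```

```text
time: 17.9
ee_pos: [0.4603, 0.3042, 0.0537]
orientation: [[0.648, -0.762, 0.001], [-0.762, -0.648, 0.001], [-0.0, -0.001, -1.0]]
ft_force: [-0.4, -0.5, 0.1]
gripper_width: 0.0853
t 17.9 tcp [0.46  0.304 0.054] yaw -49.6 tilt 0.04 w 0.08533402687776552 F [-0.351 -0.538  0.14 ] q [-0.365  0.592 -0.346  1.923  0.307  0.677 -1.764]
[ 0.024  0.023  0.074 -0.007  0.     0.064]
time: 18.5
ee_pos: [0.4603, 0.3042, 0.0538]
orientation: [[0.648, -0.762, 0.001], [-0.762, -0.648, 0.0], [0.0, -0.001, -1.0]]
ft_force: [-1.4, -1.6, 10.0]
gripper_width: 0.0455
t 18.5 tcp [0.46  0.304 0.054] yaw -49.6 tilt 0.07 w 0.04545125067819775 F [-1.396 -1.585  9.967] q [-0.365  0.591 -0.346  1.924  0.308  0.677 -1.764]
[ 5.803  1.579 -2.523 -0.01  -0.008 -7.602]
```

```bash
python3 -m crank '[[0,0,-0.5,0,0,0],[0,0,-1.2,0,0,0],[0,0,-1.9,0,0,0],[0,0,-2.4,0,0,0],[0.6,0.1,-2.7,0,0,-0.8],[1.3,0.3,-2.7,0,0,-1.8],[2.1,0.5,-2.7,0,0,-2.8],[2.9,0.7,-2.7,0,0,-3.8]]'; python3 s.py .588 .033 .19 -4
```

```text
time: 19.3
ee_pos: [0.5275, 0.1695, 0.1883]
orientation: [[0.895, -0.447, 0.001], [-0.447, -0.895, 0.0], [0.001, -0.0, -1.0]]
ft_force: [0.7, 0.8, -1.7]
gripper_width: 0.0452
t 19.3 tcp [0.527 0.17  0.188] yaw -26.5 tilt 0.04 w 0.04519587921228222 F [ 0.69   0.756 -1.668] q [-0.     0.404 -0.455  1.845  0.215  0.941 -1.014]
[ 2.301  1.903 -0.032 -0.002 -0.007 -3.754]
```

```bash
python3 -m crank '[[0.6,0.5,0,0,0,-0.9],[1.2,1,0,0,0,-1.8],[1.7,1.4,0,0,0,-2.7],[2.1,1.7,0,0,0,-3.4],[2.29,1.92,0,0,0,-3.75],[2.29,1.92,0,0,0,-3.75],[2.29,1.92,0,0,0,-3.75]]'; python3 s.py .588 .033 .065 -4
```

```text
time: 20.0
ee_pos: [0.5858, 0.0339, 0.1879]
orientation: [[0.997, -0.076, -0.0], [-0.076, -0.997, 0.0], [-0.0, -0.0, -1.0]]
ft_force: [-0.4, 1.0, -2.2]
gripper_width: 0.0455
t 20.0 tcp [0.586 0.034 0.188] yaw -4.4 tilt 0.02 w 0.04549226089972639 F [-0.367  0.962 -2.179] q [ 0.265  0.466 -0.485  1.763  0.255  0.976 -0.396]
[ 0.045  0.016  2.458 -0.003  0.001 -0.06 ]
```

```bash
python3 -m crank '[[0.03,0.01,0.3,0,0,0],[0.03,0.01,0.9,0,0,0],[0.03,0.01,1.6,0,0,0],[0.03,0.01,2.2,0,0,0],[0.03,0.01,2.41,0,0,0],[0.03,0.01,2.41,0,0,0],[0.03,0.01,2.41,0,0,0]]'; python3 s.py .588 .033 .0645 -4
```

```text
time: 20.7
ee_pos: [0.5875, 0.0338, 0.0674]
orientation: [[0.997, -0.074, 0.0], [-0.074, -0.997, 0.0], [0.0, -0.0, -1.0]]
ft_force: [0.8, 0.2, -1.9]
gripper_width: 0.0451
t 20.7 tcp [0.588 0.034 0.067] yaw -4.3 tilt 0.02 w 0.04512704772082839 F [ 0.834  0.205 -1.928] q [ 0.211  0.631 -0.419  1.824  0.355  0.761 -0.472]
[ 0.011  0.015  0.057 -0.003 -0.    -0.043]
```

```bash
python3 -m crank '[[0.01,0.01,0.05,0,0,0],[0.01,0.01,0.06,0,0,0],[0.01,0.01,0.06,0,0,0]]'; python3 -m crank '[[0,0,0,0,0,0],[0,0,0,0,0,0],[0,0,0,0,0,0],[0,0,0,0,0,0],[0,0,0,0,0,0]]' 1;  python3 -m crank '[[0,0,-0.3,0,0,0],[0,0,-0.8,0,0,0],[0,0,-1.5,0,0,0],[0,0,-2.2,0,0,0],[0,0,-2.9,0,0,0],[0,0,-2.9,0,0,0]]'; python3 -m crank '[[-0.7,0,0,0,0,0],[-1.5,0,0,0,0,0],[-2.3,0,0,0,0,0],[-3.1,0,0,0,0,0],[-3.8,0,0,0,0,0],[-4.2,0,0,0,0,0],[-4.2,0,0,0,0,0]]'
python3 - <<'E'
from h import *
T=grab_frame("top");S=grab_frame("scene")
cv2.imwrite("pics/fT0.png",T[:,:,::-1]);cv2.imwrite("pics/fS0.png",S[:,:,::-1])
cv2.imwrite("pics/fT.png",cv2.resize(T[180:300,220:420,::-1],None,fx=4,fy=4,interpolation=cv2.INTER_CUBIC))
cv2.imwrite("pics/fS.png",cv2.resize(S[210:330,180:480,::-1],None,fx=2.6,fy=2.6,interpolation=cv2.INTER_CUBIC))
E
```

```text
time: 21.0
ee_pos: [0.5881, 0.0324, 0.0645]
orientation: [[0.997, -0.075, 0.0], [-0.075, -0.997, 0.0], [0.0, -0.0, -1.0]]
ft_force: [-0.7, 0.2, -1.1]
gripper_width: 0.0451
time: 21.5
ee_pos: [0.5879, 0.0325, 0.0643]
orientation: [[0.997, -0.075, 0.0], [-0.075, -0.997, 0.0], [-0.0, -0.0, -1.0]]
ft_force: [0.4, 0.1, -0.4]
gripper_width: 0.0854
time: 22.1
ee_pos: [0.5898, 0.033, 0.215]
orientation: [[0.997, -0.075, 0.007], [-0.075, -0.997, 0.0], [0.007, -0.001, -1.0]]
ft_force: [0.2, 0.7, 0.1]
gripper_width: 0.0852
time: 22.8
ee_pos: [0.3764, 0.0482, 0.2097]
orientation: [[0.997, -0.074, 0.0], [-0.074, -0.997, -0.002], [0.0, 0.002, -1.0]]
ft_force: [1.7, 0.2, -1.0]
gripper_width: 0.0855
```

View pics/fT0.png

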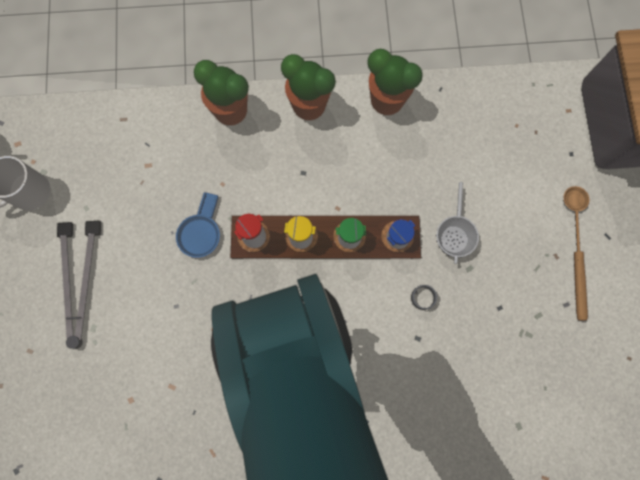

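View pics/fS.png

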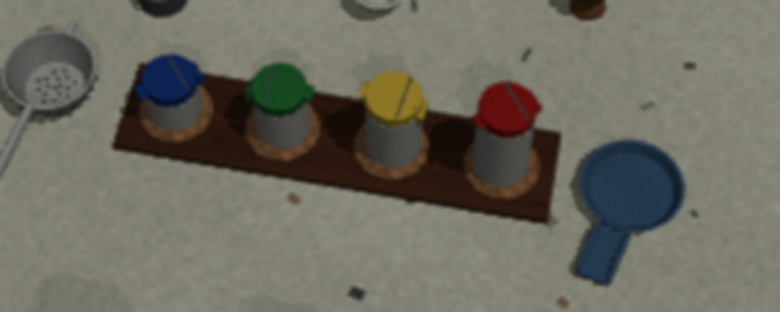

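All four pots stand on the discs in the right order, red next to the spoon rest and blue next to the sieve. I'll measure how well each is centred.

```bash
python3 - <<'E'
from h import *
im=cv2.imread("pics/fT0.png");im0=cv2.imread("pics/top0.png");
D=[(.5943,.1236),(.588,.032),(.5817,-.0596),(.5755,-.1511)]
H=dict(red=(.09,0),yellow=(.076,1),green=(.062,2),blue=(.048,3))
P0=dict(yellow=(.4602,.3025),green=(.4458,.1127),red=(.465,-.1152),blue=(.4333,-.2918))
rng=dict(red=[(0,8),(172,180)],yellow=[(22,34)],green=[(50,80)],blue=[(113,130)])
def cen(im,n,z,xy):
    u,v=proj("top",[*xy,z]);hs=cv2.cvtColor(im,cv2.COLOR_BGR2HSV);m=np.zeros(im.shape[:2],np.uint8)
    for a,b in rng[n]: m|=cv2.inRange(hs,(a,110,60),(b,255,255))
    w=np.zeros_like(m);cv2.circle(w,(int(round(u)),int(round(v))),18,255,-1);m&=w
    m=cv2.morphologyEx(m,cv2.MORPH_CLOSE,np.ones((3,3),np.uint8)); m=cv2.morphologyEx(m,cv2.MORPH_OPEN,cv2.getStructuringElement(cv2.MORPH_ELLIPSE,(15,15)))
    M=cv2.moments(m,True);return ray("top",M["m10"]/M["m00"],M["m01"]/M["m00"],z)[:2],M["m00"]
for n,(h,i) in H.items():
    p,a=cen(im,n,h+.011,D[i]);q,_=cen(im0,n,h,P0[n]);print(n,"offset from disc mm",(1e3*(p-D[i])).round(1),a,"first reading check",(1e3*(q-P0[n])).round(1))
d=cv2.absdiff(im,im0)
for n,(x,y,w,h) in dict(spoon=(172,190,56,72),sieve=(432,180,50,88)).items(): print(n,d[y:y+h,x:x+w].mean().round(2),d[y:y+h,x:x+w].max())
E
python3 s.py
```

```text
red offset from disc mm [-1.7  0.8] 582.0 first reading check [0.2 1.4]
yellow offset from disc mm [-2.5  2.9] 544.0 first reading check [-0.1  0. ]
green offset from disc mm [-3.3  1.2] 402.0 first reading check [-0.5  9. ]
t 22.9 tcp [0.379 0.048 0.21 ] yaw -4.3 tilt 0.08 w 0.08542391668349458 F [0.201 0.362 0.103] q [ 0.364  0.057 -0.583  2.208  0.042  0.886 -0.32 ]Traceback (most recent call last):
  File "<stdin>", line 14, in <module>
  File "<stdin>", line 12, in cen
ZeroDivisionError: float division by zero
```

Run:
```python
import cv2
a=cv2.imread("pics/fT0.png");b=cv2.imread("pics/top0.png");d=cv2.absdiff(a,b)
for n,(x,y,w,h) in dict(spoon=(174,190,54,70),sieve=(434,180,46,86)).items():
    A,B=[cv2.cvtColor(i[y:y+h,x:x+w],cv2.COLOR_BGR2GRAY).astype("float32") for i in(a,b)]
    print(n,d[y:y+h,x:x+w].mean(),cv2.phaseCorrelate(A,B))
cv2.imwrite("pics/fT2.png",cv2.resize(a[200:275,160:480],None,fx=2.5,fy=2.5,interpolation=cv2.INTER_CUBIC))
```

```text
spoon 13.925308641975308 ((0.016229966950533026, -0.07460991167006625), 0.9650771666946725)
sieve 15.975901584091675 ((0.007575446076785397, -0.02324485964298617), 0.9971239429933053)
```

View pics/fT.png

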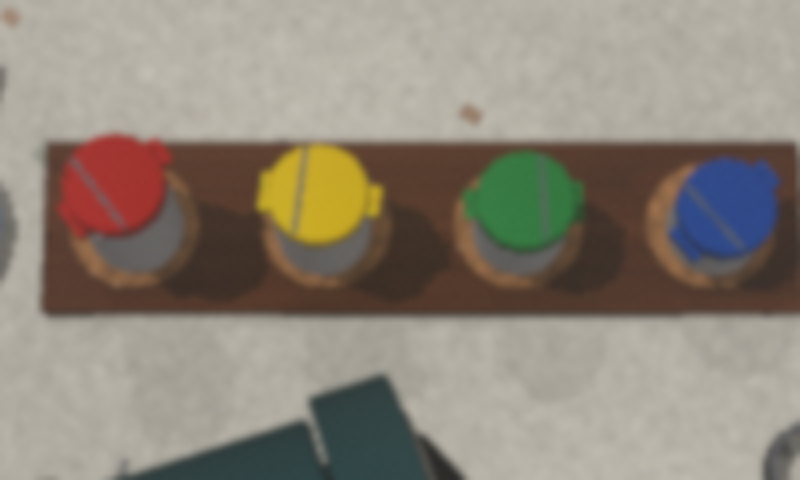

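The spoon rest and sieve are unmoved (shift under 0.1 px). All the lids are upright and centred to about 2–4 mm. Handing in.

```bash
python3 -c "
from workcell import job_done
print(job_done())"
```

```text
the job is handed in; nothing more can be done
None
```

The four pots stand upright on the cork discs in height order: red next to the spoon rest, then yellow, green, and blue next to the sieve. The job was handed in at about 23 s of robot time, with the gripper open and clear of everything.

- **Centring:** in the last pictures each pot is about 2–4 mm off the middle of its disc, all slightly towards the robot, which is close to the 2 mm calibration accuracy. I read blue's offset (about 2.5 mm) by eye, because the colour-mask code found no blue lid pixels and crashed. That code also read green's starting position 9 mm off, which I took for a masking fault: the grasp was normal and green's final reading agrees with the pictures.
- **Spoon rest and sieve:** comparing the first and last pictures, both shifted less than 0.1 px, so neither moved.
- **Forces:** the highest wrist force at any reported step was about 13 N along one axis, while closing on blue, well under the 120 N limit.

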